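Release the sample slide and line it up at its far station

ROBOT

A 6-joint arm with a two-finger parallel gripper is mounted at the origin on a cart in front of the work surface, level with it; the furniture and walls round the work are solid. World frame = base frame: x ahead of the robot, y to its left, z up, the work surface at z = 0. Lengths are in m, angles in rad, forces in N, time in s.
With the tool pointing down it reaches from about 0.35 to 0.775 m from the base axis. Payload 7.3 kg.
Tool frame: the origin (TCP) lies at the very end of the fingers, on their centre line; the grasp point (between the pads) lies 19 mm behind it; z points along the fingers, y is the line along which they close (so a half turn about z gives the same grasp; the last joint's range is limited). The gripper opens to 92 mm and grips with 3 to 60 N. Pads are 19 mm wide; open, the fingers measure 130 mm over their backs; the gripper's body (75 mm by 190 mm) begins 47 mm behind the grasp point.
Start: joints at [-1.287, 0.342, 1.524, -0, 1.275, -0.146], TCP at [0.219, -0.477, 0.227] pointing down, gripper open.
Joint ranges: [-2.53, 2.53], [-0.77, 2.02], [0.04, 2.7], [-1, 4.14], [0.28, 2.66], [-3.11, 3.11]. Speed limits (rad/s): [2.57, 2.57, 3.14, 3.14, 3.14, 3.14].

INTERFACE

Orientations are given as [roll, pitch, yaw] about the fixed x, y, z axes, in that order (R = Rz(yaw) Ry(pitch) Rx(roll)).
In Python, from cell import robot gives the robot as it stands.
- The arm moves only by the tool apply_moves, never from a script. Its argument "motion" is text: rows parted by semicolons, each of 7 numbers parted by spaces: the opening in per cent of the stroke, from 0 (shut) to 100 (fully open), then the shift along the tool's x, y, z in cm, then the turn, a rotation vector about the tool's x, y, z in rad. A call has 1 to 20 rows; each row shifts and turns the commanded pose from where the row before left it, along the tool's axes as they then stand; what a row does not reach is not made up. A row lasts 1/8 s, in which the tool goes at most 62.5 mm and 10.7 degrees, less where a joint would pass 70% of its speed; a pose out of reach is approached as far as the arm can. A call with a gripper value outside its range is refused whole. The fingers move at their own pace and stop on an object; "force" is the grip in N (left out, the last holds). Time passes only in rows, so rows that do not move let the fingers close. It gives the time, the measured TCP pose, the force, the opening and the grip force at its end, in the units of the state.
- robot.observe(): the state, without advancing time (a new reading comes with each control period).
- robot.read_camera(name): name is "scene" or "top" or "wrist"; returns a dict with "img" (420x560x3 uint8, red, green, blue), "fovy" (degrees; the focal length in pixels is half the picture's height over the tangent of half this angle, whatever the lens; pixels are square), "cx", "cy" (the principal point, pixels), "R" (3x3) and "t" (3): a world point X has camera coordinates R X + t; the wrist camera has in their place "hand_eye" (4x4, takes a point from camera to tool coordinates, whose origin is the TCP and whose axes are the flange's). Camera axes: x right, y down, z forward; pixel columns grow to the right and rows downward; lengths in m; the calibration is good to about 2 mm. A picture is of the moment at which its call begins: read the wrist's pose just before it. There is no depth.
- robot.hand_in(): hands the job in; it is judged then, once.
Trained networks look in a picture, given as the dict that the camera call returned (one of the last four; its "shot" number tells which), for a name from the list of things; names that differ only in an ending like _2 or _b are one class to them, and where a whole thing is asked for, a point or a joint stands for the part that bears it (a point fixed in the world has none). Each returns a list of dicts, best first, with "score" (0 to 1); they miss things now and then, are a little off and sometimes report something else, mostly with a low value. They report only what shows in the picture. A call takes as long as a camera call. They do not tell look-alikes from the thing itself.
- robot.search_frame(target, picture): "centre" ([x, y, z] in m, in world coordinates, good to about 4 mm: the middle of the surface that is visible of it).
- robot.trace(target, picture): "pixels" (420x560 bool, what is visible of it).
The state is a dict: "time": time; "qpos": joint angles; "qvel": joint speeds; "joint_efforts": joint torques, N m; "tool_pos": TCP position; "tool_rot": TCP orientation; "contact_force": force on the tool from outside, world axes, zero at the start; "torque": the same for the moment, N m; "opening": finger opening in m; "grip_force": force on a finger pad.
Only numpy, scipy, OpenCV 4.12 (cv2) and the standard library are available. Lean on these libraries where they do the work, as an engineer would, in place of code of your own. Each camera call takes 0.05 s, during which the arm holds its last target. There are 200 camera calls.

TASK

Move the dish on the sample slide to its far station: draw the straight lock pin up out of the table and base and hang it by its collar in the open notch at the end of the base, then slide the table away from the notch as far as it goes. Its hole then stands a few millimetres past the far bore, so take the tapered drift from its cork block and press it down through both holes until its collar sits flat on the table and the holes are pulled into line; leave it there. The dish stays on the table, and the bottle and vial standing about are left alone.

Things in the scene. Friction and masses are not known exactly. Their poses are not given: they have to be found in the camera images.
- base: Fixed slide base of grey metal, about 200 x 300 mm, 52 mm high at its highest (the notch plate); its front part is a beam 50 mm wide and 40 mm high with two vertical through-bores 120 mm apart (17 mm wide). Origin on the bench under its middle; x = away from the robot at yaw 0, y = the direction in which the table slides open (away from the notch), z up.
- notch_seat (a point): Seat of the parking notch at the base's -y end: centre of a U-shaped slot 18 mm wide through a 12 mm plate, at the level of the plate's top (52 mm above the bench). The slot is open towards the base's -x side (towards the robot) and also free above and below; a pin can be lowered or moved in sideways. Two lips 5 mm high stand across the mouth on either side of the slot, 18 mm to -x of this point, to keep a collar from sliding out. Axes as the base's.
- bore_far (a point): Centre of the mouth of the far bore in the base beam, 40 mm above the bench; bore 17 mm wide, through to the bench.
- table (a joint): Travel of the sliding steel table along the base's +y, in m: 0 = locked start (table hole over the near bore), 0.120 = table hole exactly over the far bore, 0.125 = end stop. Slides with about 2 N of friction and stays where it is left.
- table_hole (a point): Centre of the 17 mm hole in the front lug of the table, at the level of the table's top (52 mm above the bench). The lug is 50 x 50 mm and 10 mm thick, with a gap of 2 mm to the beam below it. Moves with the table; axes as the base's.
- table_grip (a point): Point on the table's black upright grip post, 15 mm below its top; the post measures 14 mm (base x) by 18 mm (base y) and rises 41 mm above the table. It stands 50 mm behind the table hole (base +x).
- dish_spot (a point): Centre of the dish's place on the table top, between four short black pegs, 70 mm behind the grip post. Moves with the table.
- pin_head (a point): Straight steel lock pin, 84 mm long, 100 g or so. This point is on its axis in the plain cylindrical head (20 mm wide, 34 mm tall), 11 mm below the head's top and 23 mm above the collar's upper face. z points from tip to head. At the start it stands upright through the table hole and the near bore, collar on the table.
- pin_collar (a point): Centre of the underside of the pin's collar (28 mm wide, 5 mm thick), 28 mm below the head point. The parallel shank below it is 14 mm wide and 45 mm long, so the pin must rise 47 mm to clear the table.
- drift_head (a point): Steel tapered drift, 84 mm long, 100 g or so, standing upright in its cork block at the start. This point is on its axis in the mushroom head (34 mm tall in all; 22 mm wide from 13 to 29 mm above the collar, on a 14 mm neck), 11 mm below the head's top and 23 mm above the collar's upper face. z points from tip to head.
- drift_collar (a point): Centre of the underside of the drift's collar (28 mm wide, 5 mm thick), 28 mm below the head point. Below it the shank is 15 mm wide for 13 mm, then tapers over 32 mm to a 6 mm tip, 45 mm below this point.
- drift_block: Fixed cork block, 56 x 56 x 52 mm, with a vertical hole that holds the drift; origin under its centre on the bench. It stands to the left of the slide, nearer to or farther from the robot than the vial.
- pin: The lock pin; origin at the centre of its tip, z towards its head.
- drift: The tapered drift; origin at the centre of its tip, z towards its head.
- dish_center (a point): White evaporating dish, 82 mm wide, 31 mm tall, standing loose on the table between the pegs; point on its axis 15 mm above its foot.
- amber_center (a point): Amber dropper bottle, 47 x 47 x 132 mm, a bystander standing upright to the right of the slide; point half-way up.
- vial_center (a point): Open glass vial, 35 mm wide, 66 mm tall, a bystander standing upright to the left of the slide; point half-way up.
Things that resemble listed ones, but are neither listed nor needed, are in the scene too. What is shaped like the drift but turquoise is not meant.

How it is judged:
On the way, in this order (a step that is already met when the one before it is completed fails the run):
1. the lock pin is drawn up clear of the table and base (z of pin in the frame of table_hole above 0.001 m), for 0.1 s.
2. the lock pin hangs by its collar in the notch, let go (horizontal distance between pin_collar and notch_seat below 0.006 m and z of pin_collar in the frame of notch_seat between -0.003 and 0.003 m and angle between pin_collar's own z axis and vertical below 0.12 rad and contact force between the fingers and pin below 0.1 N), for 0.2 s.
3. the table is slid to the far end (value of joint table above 0.112 m), for 0.1 s.
4. the drift is pressed home through both holes, table in line (horizontal distance between drift_collar and table_hole below 0.003 m and z of drift_collar in the frame of table_hole below 0.0025 m and angle between drift_collar's own z axis and vertical below 0.1 rad and value of joint table between 0.1175 and 0.1225 m), for 0.2 s.
At the end, for the whole second after the job is handed in: Pin upright in the notch (6 mm of the seat, collar 3 mm of the plate, tilt 0.12 rad); drift home in the table hole (collar 2.5 mm of the table, 3 mm off centre, tilt 0.1 rad); table 0.1175 to 0.1225; both at rest; dish within 15 mm of its place (all of step 4 and horizontal distance between pin_collar and notch_seat below 0.006 m and z of pin_collar in the frame of notch_seat between -0.003 and 0.003 m and angle between pin_collar's own z axis and vertical below 0.12 rad and linear speed of each of pin, drift below 0.02 m/s and horizontal distance between dish_center and dish_spot below 0.015 m and angle between dish_center's own z axis and vertical below 0.2 rad); the robot touches nothing.
It fails at once if the amber bottle is knocked over or shoved more than 3 cm (distance of amber_center from where it was at the start of the episode above 0.03 m or angle between amber_center's own z axis and vertical above 0.35 rad).
It fails at once if the vial is knocked over or shoved more than 3 cm (distance of vial_center from where it was at the start of the episode above 0.03 m or angle between vial_center's own z axis and vertical above 0.35 rad).
It fails at once if the dish leaves its place on the table or tips (distance between dish_center and dish_spot above 0.04 m or angle between dish_center's own z axis and vertical above 0.35 rad).
It also fails if it takes over 72 s, if anything falls off the work surface, if the arm or the gripper's body presses on something with over 40 N, if the wrist force passes 120 N, or if a joint passes its speed limit or range.

## Working session

There is one attempt and no reset: what is moved stays moved. The work goes in short steps, Python scripts to look and compute and a tool call to move; the robot and the scene stay as the last step left them, time stands still between calls to the robot, and variables do not carry over. Pictures are saved under pics/ and viewed, at most 10 in all, crops included, and the job is handed in when it is done.

Besides the shell and the picture viewer there is one more tool, called after "Request:" as a command line: name --argument value ..., lists and objects as JSON in quotes. apply_moves: Moves the arm, as the interface text tells. Its arguments: {"type":"object","properties":{"motion":{"type":"string"},"force":{"type":"number"}},"required":["motion"]}

```bash
mkdir -p pics; ls
cat > h.py <<'E'
import numpy as np, cv2
from cell import robot
from scipy.spatial.transform import Rotation as Ro
def save(p,n): cv2.imwrite(f'pics/{n}.png',p['img'][:,:,::-1])
def K(p):
    h,w=p['img'].shape[:2]; f=h/2/np.tan(np.radians(p['fovy'])/2)
    return f
def pose():
    s=robot.observe(); T=np.eye(4); r=np.array(s['tool_rot'])
    T[:3,:3]=Ro.from_euler('xyz',r).as_matrix() if r.shape==(3,) else r; T[:3,3]=s['tool_pos']; return T
def cam(p,T=None):
    "world->cam R,t"
    if 'R' in p: return np.array(p['R']),np.array(p['t'])
    C=np.linalg.inv(T@np.array(p['hand_eye'])); return C[:3,:3],C[:3,3]
def proj(p,X,T=None):
    R,t=cam(p,T); c=R@np.array(X)+t; return K(p)*c[:2]/c[2]+[p['cx'],p['cy']]
def ray(p,uv,T=None):
    R,t=cam(p,T); d=R.T@np.array([(uv[0]-p['cx'])/K(p),(uv[1]-p['cy'])/K(p),1]); return -R.T@t,d
def atz(p,uv,z,T=None):
    o,d=ray(p,uv,T); return o+d*(z-o[2])/d[2]
def tri(rs):
    A=0;b=0
    for o,d in rs:
        d=d/np.linalg.norm(d);M=np.eye(3)-np.outer(d,d);A=A+M;b=b+M@o
    return np.linalg.solve(A,b)
E
python3 - <<'E'
from h import *
print(robot.observe())
ps={n:robot.read_camera(n) for n in('scene','top')}
for n,p in ps.items():
    save(p,n+'0'); print(n,p['fovy'],p['R'],p['t'])
    for t in ['base','table','pin','drift','drift_block','dish_center','amber_center','vial_center','table_grip','pin_head','drift_head']:
        try:
            for r in robot.search_frame(t,p)[:3]: print(n,t,round(r['score'],2),np.round(r['centre'],3),np.round(proj(p,r['centre'])))
        except Exception as e: print(t,e)
E
```

```text
pics
{'time': 0.0, 'qpos': array([-1.28697930e+00,  3.42751191e-01,  1.52499407e+00, -2.31415904e-06,
        1.27536365e+00, -1.46021520e-01]), 'qvel': array([ 0.00059865, -0.00038318, -0.00025505, -0.00104969,  0.00154449,
        0.00090678]), 'joint_efforts': array([-1.36007937e-03, -4.31237805e+01, -2.44222873e+01,  7.17601064e-02,
        5.56907896e-02, -1.27827093e-04]), 'tool_pos': array([ 0.21868024, -0.47686372,  0.22603818]), 'tool_rot': array([-3.14009221e+00, -2.18431217e-04,  4.29839055e-01]), 'contact_force': array([ 0.21112614,  0.13046211, -0.17537027]), 'torque': array([-0.03425087,  0.02800163,  0.02062075]), 'grip_force': 0.0, 'opening': 0.09149410321310088}
scene 53.35190527481333 [[ 0.4730444  -0.88095165  0.0123767 ]
 [-0.36961424 -0.21118438 -0.90486821]
 [ 0.79975891  0.42346824 -0.42551186]] [-0.22724863  0.28787297  0.61339217]
scene base 0.96 [0.529 0.018 0.038] [281. 228.]
scene table 0.77 [0.536 0.002 0.05 ] [289. 223.]
scene pin 0.5 [0.48  0.013 0.071] [274. 224.]
scene dish_center 0.72 [0.623 0.018 0.074] [298. 200.]
scene amber_center 0.61 [ 0.457 -0
[... 523 characters left out ...]
8 0.09 ] [290. 228.]
top drift 0.5 [0.566 0.36  0.085] [149. 191.]
top drift_block 0.78 [0.562 0.352 0.052] [156. 195.]
top dish_center 0.82 [0.611 0.018 0.067] [291. 178.]
top dish_center 0.29 [0.489 0.022 0.09 ] [288. 227.]
top amber_center 0.71 [ 0.473 -0.305  0.077] [423. 237.]
top amber_center 0.48 [0.489 0.024 0.093] [287. 227.]
top vial_center 0.74 [0.548 0.018 0.048] [290. 204.]
top vial_center 0.68 [0.433 0.357 0.046] [152. 247.]
top table_grip 0.96 [0.55  0.017 0.051] [290. 203.]
top table_grip 0.59 [0.485 0.02  0.09 ] [289. 228.]
top pin_head 0.36 [0.564 0.352 0.05 ] [157. 194.]
top drift_head 0.46 [0.602 0.269 0.078] [188. 178.]
top drift_head 0.42 [0.566 0.359 0.082] [150. 192.]
```

```bash
python3 -c "
import cv2
for n in('scene','top'):
    a=cv2.imread(f'pics/{n}0.png');cv2.imwrite(f'pics/{n}0b.png',cv2.resize(a[90:330,100:460],(800,533),interpolation=cv2.INTER_CUBIC))"
```

```text
(no output)
```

View pics/scene0b.png

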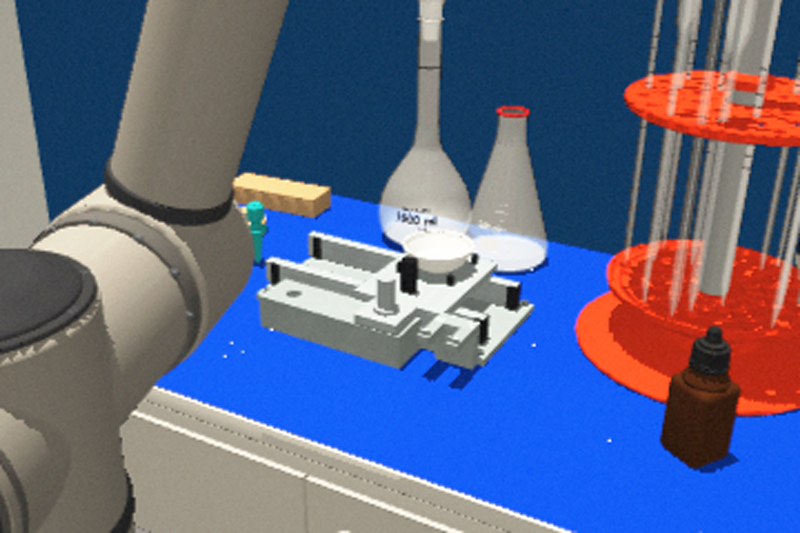

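View pics/top0b.png

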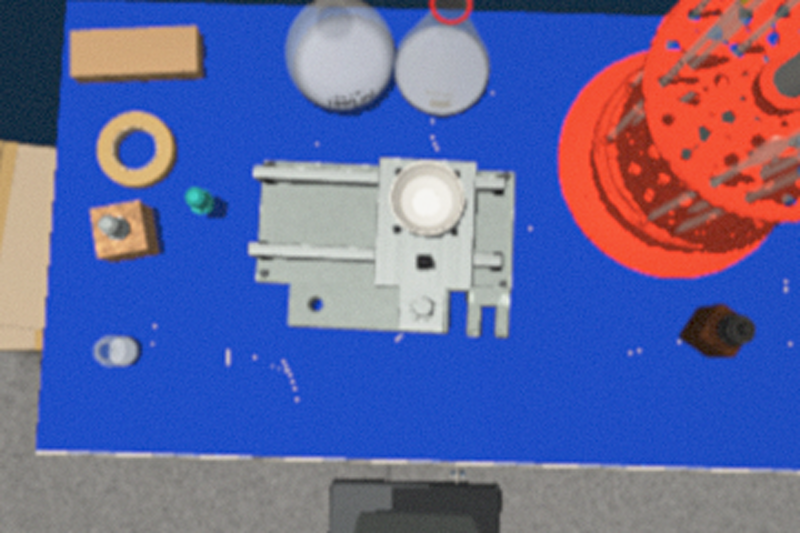

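Top crop: lock pin at (423,306), grip post (425,262), far bore (315,303), notch slot (488,315) with its mouth toward the robot. The drift stands in its cork block at (113,226) and the vial is at (115,350). The scene crop shows the steel pin at (387,290) and the turquoise look-alike at (257,225).
Candidates for the drift, in the top crop: the grey one in the cork at (113,226), the turquoise decoy at (200,200), and the lock pin at (423,306). I choose the grey one in the cork.

```bash
cat >> h.py <<'E'
def go(x,y,z,yaw=None,T=None):
    "print tool-frame shift (cm) for a world target of the TCP, then turn about tool z"
    T=pose() if T is None else T
    d=T[:3,:3].T@(np.array([x,y,z])-T[:3,3])*100
    cy=np.arctan2(T[1,0],T[0,0]); print('shift cm',np.round(d,2),'turn z',None if yaw is None else round(cy-yaw,4),'yaw now',round(cy,4))
E
python3 - <<'E'
from h import *
p=robot.read_camera('top')
f=lambda a,b,z:print(a,b,np.round(atz(p,[100+a*.45,90+b*.45],z),4))
f(423,306,.091);f(315,303,.04);f(488,310,.052);f(113,226,.131);f(125,230,.052);f(740,327,.13);f(115,350,.03);f(555,170,0)
f(445,331,.052);f(290,327,.04);f(505,336,.052)
f(425,262,.093)
go(.40,.02,.30,0)
E
```

```text
423 306 [0.4866 0.0165 0.091 ]
315 303 [0.4897 0.1376 0.04  ]
488 310 [ 0.4863 -0.0574  0.052 ]
113 226 [0.5587 0.34   0.131 ]
125 230 [0.5657 0.3534 0.052 ]
740 327 [ 0.4714 -0.3085  0.13  ]
115 350 [0.4308 0.3638 0.03  ]
555 170 [ 0.6595 -0.1408  0.    ]
445 331 [ 0.4616 -0.0098  0.052 ]
290 327 [0.4618 0.1648 0.04  ]
505 336 [ 0.4578 -0.0769  0.052 ]
425 262 [0.534  0.0155 0.093 ]
shift cm [ 37.19 -37.65  -7.33] turn z 0.4298 yaw now 0.4298
```

Request:
apply_moves --motion "100 3.7 -3.8 -0.7 0 0 0;100 3.7 -3.8 -0.7 0 0 0;100 3.7 -3.8 -0.7 0 0 0;100 3.7 -3.8 -0.7 0 0 0;100 3.7 -3.8 -0.7 0 0 0;100 3.7 -3.8 -0.7 0 0 0;100 3.7 -3.8 -0.7 0 0 0;100 3.7 -3.8 -0.7 0 0 0;100 3.7 -3.8 -0.7 0 0 0;100 3.7 -3.8 -0.7 0 0 0;100 0 0 0 0 0 0.15;100 0 0 0 0 0 0.15;100 0 0 0 0 0 0.15;100 0 0 0 0 0 0;100 0 0 0 0 0 0" --force 30

```text
time: 3.12
tool_pos: [0.3968, 0.0223, 0.2967]
tool_rot: [3.142, -0.0, -0.018]
contact_force: [-0.3, -0.3, -0.0]
opening: 0.0918
grip_force: 0.0
```

Run:
```python
from h import *
T=pose(); p=robot.read_camera('wrist'); save(p,'w1'); np.save('T1.npy',T)
print(np.round(T,4),p['fovy'],p['cx'],p['cy'],np.round(p['hand_eye'],3))
for t in ['pin_head','table_grip','dish_center','base','table','pin_collar']:
    for r in robot.search_frame(t,p)[:2]: print(t,round(r['score'],2),np.round(r['centre'],3),np.round(proj(p,r['centre'],T)))
s=robot.read_camera('scene'); save(s,'s1')
for n,X in dict(pin=[.4866,.0165,.091],far=[.4897,.1376,.04],notch=[.4863,-.0574,.052]).items(): print(n,np.round(proj(p,X,T)))
```

```text
[[ 9.998e-01 -1.750e-02  1.000e-04  3.968e-01]
 [-1.750e-02 -9.998e-01 -1.000e-04  2.230e-02]
 [ 1.000e-04  1.000e-04 -1.000e+00  2.967e-01]
 [ 0.000e+00  0.000e+00  0.000e+00  1.000e+00]] 59.084119632525386 283.40734591484886 209.41403484633227 [[ 0.001 -0.967 -0.253  0.067]
 [ 1.     0.001  0.     0.   ]
 [ 0.    -0.253  0.967 -0.159]
 [ 0.     0.     0.     1.   ]]
pin_head 0.79 [0.488 0.018 0.088] [286.  86.]
table_grip 0.9 [0.534 0.016 0.049] [287.  41.]
dish_center 0.74 [0.53  0.061 0.041] [243.  47.]
base 0.91 [0.53  0.063 0.038] [242.  48.]
table 0.93 [0.534 0.016 0.049] [287.  41.]
pin_collar 0.57 [0.489 0.02  0.089] [283.  84.]
pin [288.  87.]
far [174.  89.]
notch [358.  89.]
```

View pics/w1.png

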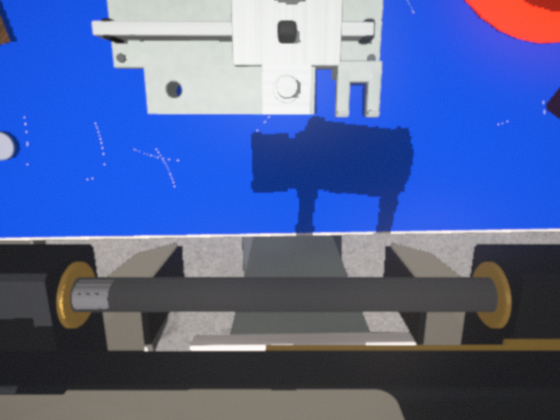

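Wrist view: pin head at (287,86), far bore (174,89), notch slot (358,88). All three match the top-view estimates when projected. Next I go closer for a second wrist view.

Request:
apply_moves --motion "100 1.3 0.3 2.2 0 0 0;100 1.3 0.3 2.2 0 0 0;100 1.3 0.3 2.2 0 0 0;100 1.3 0.3 2.2 0 0 0;100 0 0 0 0 0 0;100 0 0 0 0 0 0"

```text
time: 4.28
tool_pos: [0.4485, 0.0094, 0.2094]
tool_rot: [3.141, -0.0, -0.02]
contact_force: [-0.3, 0.0, -0.1]
opening: 0.0914
grip_force: 0.0
```

Run:
```python
from h import *
T=pose(); p=robot.read_camera('wrist'); save(p,'w2'); np.save('T2.npy',T)
import pickle; pickle.dump(p,open('w2.pkl','wb'))
print(np.round(T,4))
for n,X in dict(pin=[.4866,.0165,.091],far=[.4897,.1376,.04],notch=[.4863,-.0574,.052]).items(): print(n,np.round(proj(p,X,T)))
a=p['img'][40:240,100:500,::-1]
cv2.imwrite('pics/w2c.png',cv2.resize(a,(800,400),interpolation=cv2.INTER_CUBIC))
```

```text
[[ 9.998e-01 -2.000e-02  4.000e-04  4.485e-01]
 [-2.000e-02 -9.998e-01 -1.000e-04  9.400e-03]
 [ 4.000e-04  1.000e-04 -1.000e+00  2.094e-01]
 [ 0.000e+00  0.000e+00  0.000e+00  1.000e+00]]
pin [272. 153.]
far [136. 146.]
notch [361. 147.]
```

View pics/w2c.png

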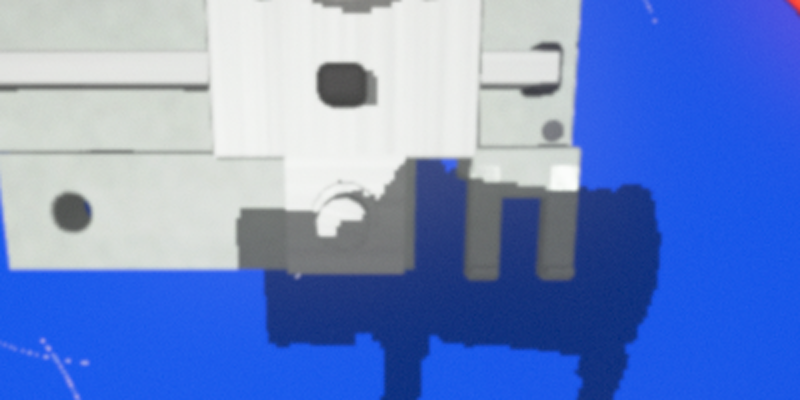

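Close crop: far bore at (71,212), pin head about (341,216), partly in the hand's shadow. The notch slot spans columns 501–540, with its closed end at row 197 and its lips near row 270. Next I turn these into positions.

Run:
```python
from h import *
import pickle
p=pickle.load(open('w2.pkl','rb')); T=np.load('T2.npy');T1=np.load('T1.npy')
q=dict(p); q['img']=cv2.imread('pics/w1.png')[:,:,::-1]
f=lambda n,a,b,z:print(n,np.round(atz(p,[100+a/2,40+b/2],z,T),4))
f('bore',71,212,.04);f('slot L end',501,197,.052);f('slot R end',540,197,.052);f('mouth',520,279,.052);f('lip line',520,266,.052);f('lip top',520,270,.057)
f('lugfront',345,273,.052);f('beamfront',130,269,.04);f('pinhead',341,216,.091);f('post',343,85,.093);f('beam L',8,269,.04);f('lug L',287,200,.052);f('lug R',412,200,.052);f('plate R',577,230,.052);f('plateR0',579,150,.052)
# w1 profiles
g=q['img'].astype(int)
print('col357 rows74-120 (r-b):',[(r,g[r,357,0]-g[r,357,2]) for r in range(72,122,2)])
print('row100 cols',[(c,g[100,c,0]-g[100,c,2]) for c in range(330,386,2)])
print('col343 gray',[(r,int(g[r,343].mean())) for r in range(98,120)])
# bore in w1
m=(g[70:110,150:200].mean(2)<110); ys,xs=np.nonzero(m); print('bore w1',xs.mean()+150,ys.mean()+70,np.round(atz(q,[xs.mean()+150,ys.mean()+70],.04,T1),4))
# triangulate bore and pin head
print('tri bore',tri([ray(p,[135.5,146],T),ray(q,[xs.mean()+150,ys.mean()+70],T1)]),'pin',tri([ray(p,[270.5,148],T),ray(q,[287,86.5],T1)]))
```

```text
bore [0.4895 0.1379 0.04  ]
slot L end [ 0.4931 -0.0483  0.052 ]
slot R end [ 0.4928 -0.0647  0.052 ]
mouth [ 0.4581 -0.0575  0.052 ]
lip line [ 0.4637 -0.0573  0.052 ]
lip top [ 0.4628 -0.0563  0.057 ]
lugfront [0.4621 0.0181 0.052 ]
beamfront [0.4638 0.1145 0.04  ]
pinhead [0.4901 0.0177 0.091 ]
post [0.536  0.0156 0.093 ]
beam L [0.4649 0.1691 0.04  ]
lug L [0.4936 0.0416 0.052 ]
lug R [ 0.4926 -0.0109  0.052 ]
plate R [ 0.4787 -0.081   0.052 ]
plateR0 [ 0.5117 -0.0801  0.052 ]
col357 rows74-120 (r-b): [(72, np.int64(-2)), (74, np.int64(-1)), (76, np.int64(-2)), (78, np.int64(-2)), (80, np.int64(-3)), (82, np.int64(-19)), (84, np.int64(-87)), (86, np.int64(-168)), (88, np.int64(-182)), (90, np.int64(-182)), (92, np.int64(-182)), (94, np.int64(-185)), (96, np.int64(-185)), (98, np.int64(-185)), (100, np.int64(-186)), (102, np.int64(-187)), (104, np.int64(-189)), (106, np.int64(-189)), (108, np.int64(-191)), (110, np.int64(-192)), (112, np.int64(-191)), (114, np.int64(-192)), (116, np.int64(-192)), (118, np.int64(-195)), (120, np.int64(-193))]
row100 cols [(330, np.int64(-179)), (33
[... 318 characters left out ...]
t64(-185)), (362, np.int64(-128)), (364, np.int64(-62)), (366, np.int64(-12)), (368, np.int64(-5)), (370, np.int64(-6)), (372, np.int64(-3)), (374, np.int64(-4)), (376, np.int64(-3)), (378, np.int64(-12)), (380, np.int64(-115)), (382, np.int64(-189)), (384, np.int64(-196))]
col343 gray [(98, 219), (99, 219), (100, 217), (101, 219), (102, 218), (103, 218), (104, 218), (105, 219), (106, 218), (107, 218), (108, 219), (109, 217), (110, 214), (111, 211), (112, 210), (113, 207), (114, 201), (115, 200), (116, 182), (117, 153), (118, 132), (119, 126)]
bore w1 173.63253012048193 89.06626506024097 [0.4898 0.1377 0.04  ]
tri bore [0.48965919 0.1370523  0.04213968] pin [0.48837137 0.01756059 0.07474228]
```

Request:
apply_moves --motion "100 1.95 -0.4 0 0 0 0;100 1.9 -0.4 0 0 0 0;100 0 0 4.5 0 0 0;100 0 0 4.5 0 0 0;100 0 0 3.8 0 0 0;100 0 0 1.9 0 0 0;100 0 0 0 0 0 0;100 0 0 0 0 0 0"

```text
time: 5.32
tool_pos: [0.4881, 0.0165, 0.0631]
tool_rot: [3.141, -0.002, -0.02]
contact_force: [-0.1, 0.3, -1.2]
opening: 0.0919
grip_force: 0.0
```

Run:
```python
from h import *
go(.4872,.0175,.062,-.02)
p=robot.read_camera('scene'); T=pose(); save(p,'s3')
print(proj(p,T[:3,3]),proj(p,[.4872,.0175,.08]))
u,v=proj(p,[.4872,.0175,.07]).astype(int)
w=robot.read_camera('wrist'); 
cv2.imwrite('pics/s3c.png',np.hstack([cv2.resize(p['img'][v-60:v+60,u-60:u+60,::-1],(400,400)),cv2.resize(w['img'][120:420,130:430,::-1],(400,400))]))
```

```text
shift cm [-0.09 -0.1   0.11] turn z -0.0001 yaw now -0.0201
[274.05614216 225.29494535] [273.51324511 218.99863186]
```

View pics/s3c.png

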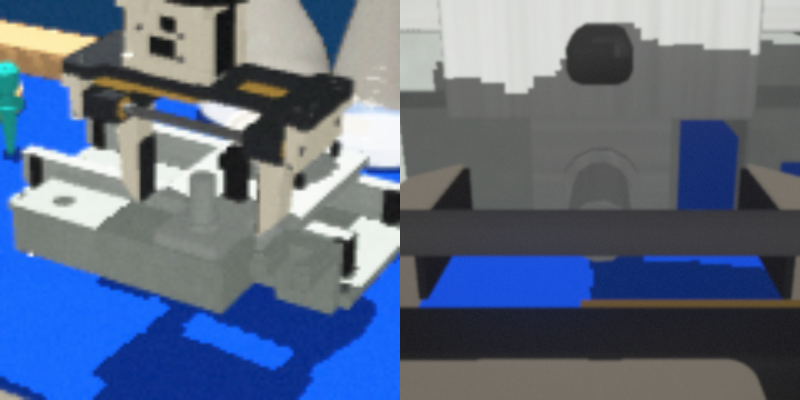

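The fingers straddle the pin head: pin at (203,200) in the left crop, between fingers at (145,165) and (275,195). Now I close the gripper.

Request:
apply_moves --motion "0 -0.05 -0.1 0.1 0 0 0;0 0 0 0 0 0 0;0 0 0 0 0 0 0;0 0 0 0 0 0 0;0 0 0 0 0 0 0;0 0 0 0 0 0 0" --force 30

```text
time: 6.18
tool_pos: [0.4867, 0.0175, 0.0607]
tool_rot: [3.142, 0.0, -0.02]
contact_force: [1.2, 0.4, 0.7]
opening: 0.0364
grip_force: 0.0
```

Request:
apply_moves --motion "0 0 0 0 0 0 0;0 0 0 0 0 0 0;0 0 0 0 0 0 0;0 0 0 0 0 0 0"

```text
time: 6.68
tool_pos: [0.4867, 0.0175, 0.0607]
tool_rot: [3.142, -0.0, -0.02]
contact_force: [0.4, 0.0, 0.1]
opening: 0.0184
grip_force: 30.0
```

Request:
apply_moves --motion "0 0 0 -1 0 0 0;0 0 0 -1.5 0 0 0;0 0 0 -1.5 0 0 0;0 0 0 -1.5 0 0 0;0 0 0 -1.5 0 0 0;0 0 0 0 0 0 0;0 0 0 0 0 0 0"

```text
time: 7.55
tool_pos: [0.4864, 0.0176, 0.1305]
tool_rot: [3.142, 0.0, -0.02]
contact_force: [-0.0, 1.0, -1.2]
opening: 0.0185
grip_force: 30.0
```

Run:
```python
from h import *
s=robot.observe();print(s['tool_pos'],s['opening'],s['grip_force'],s['contact_force'])
p=robot.read_camera('scene'); T=pose(); t=robot.read_camera('top')
for q in(p,t):
  for n in ('pin','pin_collar','pin_head'):
    for r in robot.search_frame(n,q)[:2]: print(n,round(r['score'],2),np.round(r['centre'],3))
u,v=proj(p,T[:3,3]).astype(int)
u2,v2=proj(t,[.485,-.02,.05]).astype(int)
cv2.imwrite('pics/s4c.png',np.hstack([cv2.resize(p['img'][v-45:v+75,u-60:u+60,::-1],(400,400)),cv2.resize(t['img'][v2-60:v2+60,u2-60:u2+60,::-1],(400,400))]))
```

```text
[0.48638455 0.01756296 0.13046091] 0.0184731243619129 29.999560117721558 [-0.0091859   0.96765845 -1.19691214]
pin 0.73 [0.482 0.016 0.124]
pin 0.22 [0.53  0.001 0.052]
pin_collar 0.46 [0.481 0.018 0.125]
pin_head 0.45 [0.48  0.016 0.121]
pin 0.49 [0.609 0.144 0.009]
pin_collar 0.51 [0.613 0.146 0.011]
```

View pics/s4c.png

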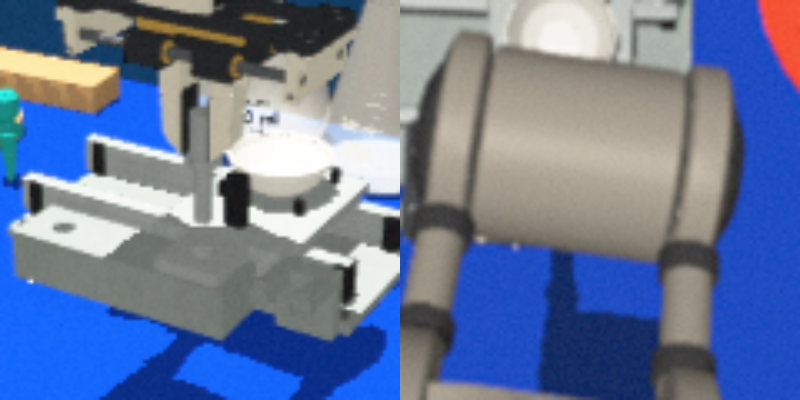

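The scene crop shows the pin upright in the fingers, tip well clear of the table. Now I carry it over to the notch.

Request:
apply_moves --motion "0 0 2 0 0 0 0;0 -0.1 2 0 0 0 0;0 -0.1 2 0 0 0 0;0 -0.05 1.45 0 0 0 0;0 0 0 0 0 0 0;0 0 0 1 0 0 0;0 0 0 1 0 0 0;0 0 0 1 0 0 0;0 0 0 0 0 0 0"

```text
time: 9.07
tool_pos: [0.482, -0.0565, 0.0996]
tool_rot: [-3.141, 0.002, -0.02]
contact_force: [0.4, 0.2, -1.0]
opening: 0.0184
grip_force: 30.0
```

Run:
```python
from h import *
s=robot.observe();print(s['tool_pos'],s['contact_force'])
T=pose(); p=robot.read_camera('scene')
print(proj(p,T[:3,3]),proj(p,[.483,-.057,.052]),proj(p,[.483,-.057,.057]))
u,v=proj(p,[.483,-.057,.052]).astype(int)
w=robot.read_camera('wrist');save(w,'w5')
cv2.imwrite('pics/s5c.png',np.hstack([cv2.resize(p['img'][v-40:v+20,u-30:u+30,::-1],(400,400)),cv2.resize(w['img'][150:350,183:383,::-1],(400,400))]))
print(u,v)
```

```text
[ 0.48202952 -0.05647347  0.09956849] [ 0.44045607  0.19211926 -0.97390272]
[301.50657659 219.55810671] [301.14718264 238.01146325] [301.22544628 236.09643978]
301 238
```

View pics/s5c.png

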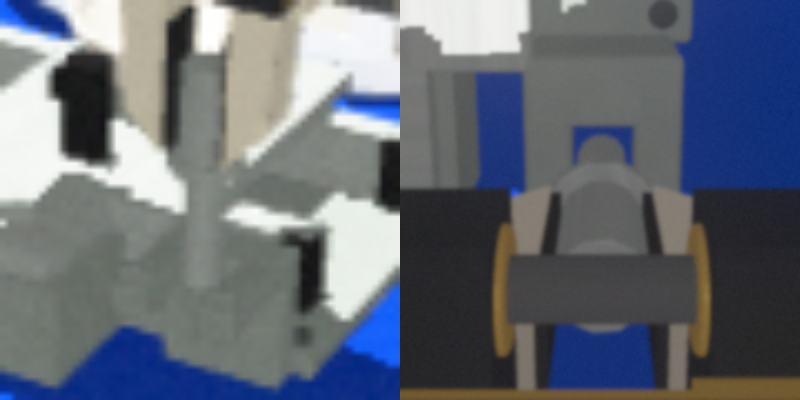

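The shank has entered the slot. In the wrist crop it is centred at column 602, against slot edges at 573–633, with a small gap to the closed end. I lower it now.

Request:
apply_moves --motion "0 0.05 0 1.2 0 0 0;0 0 0 1.2 0 0 0;0 0 0 1 0 0 0;0 0 0 0.3 0 0 0;0 0 0 0.1 0 0 0;0 0 0 0 0 0 0;0 0 0 0 0 0 0"

```text
time: 10.05
tool_pos: [0.4834, -0.057, 0.063]
tool_rot: [3.141, -0.001, -0.02]
contact_force: [0.4, -0.6, -0.7]
opening: 0.0185
grip_force: 30.0
```

Request:
apply_moves --motion "0 0 0 0.1 0 0 0;0 0 0 0.1 0 0 0;0 0 0 0 0 0 0"

```text
time: 10.42
tool_pos: [0.4832, -0.0569, 0.0607]
tool_rot: [3.141, -0.0, -0.02]
contact_force: [0.3, 0.4, -1.3]
opening: 0.0184
grip_force: 30.0
```

Request:
apply_moves --motion "0 0 0 0.1 0 0 0;0 0 0 0.05 0 0 0;0 0 0 0 0 0 0"

```text
time: 10.8
tool_pos: [0.4833, -0.0569, 0.0606]
tool_rot: [3.141, -0.001, -0.02]
contact_force: [-4.3, 1.7, 13.8]
opening: 0.0185
grip_force: 30.0
```

The collar is on the plate: vertical force rose to 14 N at the expected height. I release it and rise.

Request:
apply_moves --motion "0 0 0 -0.1 0 0 0;60 0 0 0 0 0 0;60 0 0 0 0 0 0;60 0 0 0 0 0 0;60 0 0 0 0 0 0;60 0 0 0 0 0 0;60 0 0 -2 0 0 0;60 0 0 -3 0 0 0;60 0 0 -3 0 0 0;60 0 0 -3 0 0 0;60 -1.5 0 -2 0 0 0;60 -1.5 0 0 0 0 0;60 0 0 0 0 0 0;60 0 0 0 0 0 0"

```text
time: 12.55
tool_pos: [0.4531, -0.0563, 0.1894]
tool_rot: [-3.141, 0.001, -0.02]
contact_force: [0.9, -0.2, -0.1]
opening: 0.0546
grip_force: 0.0
```

Run:
```python
from h import *
T=pose(); p=robot.read_camera('scene'); w=robot.read_camera('wrist');save(w,'w6');save(p,'s6')
for q in(p,w):
  for n in ('pin','pin_collar'):
    for r in robot.search_frame(n,q)[:2]: print(n,round(r['score'],2),np.round(r['centre'],3))
print(T[:3,3])
u,v=proj(p,[.483,-.057,.07]).astype(int);a,b=proj(w,[.483,-.057,.07],T).astype(int);b=max(b,60);print(u,v,a,b)
cv2.imwrite('pics/s6c.png',np.hstack([cv2.resize(p['img'][v-30:v+30,u-30:u+30,::-1],(400,400)),cv2.resize(w['img'][b-60:b+60,a-60:a+60,::-1],(400,400))]))
```

```text
pin 0.65 [0.525 0.026 0.038]
pin 0.55 [ 0.48  -0.06   0.065]
pin_collar 0.59 [ 0.479 -0.06   0.065]
pin 0.94 [ 0.488 -0.052  0.091]
pin 0.53 [0.541 0.01  0.05 ]
pin_collar 0.87 [ 0.491 -0.055  0.086]
[ 0.45305805 -0.05627342  0.18941685]
301 231 283 163
```

View pics/s6c.png

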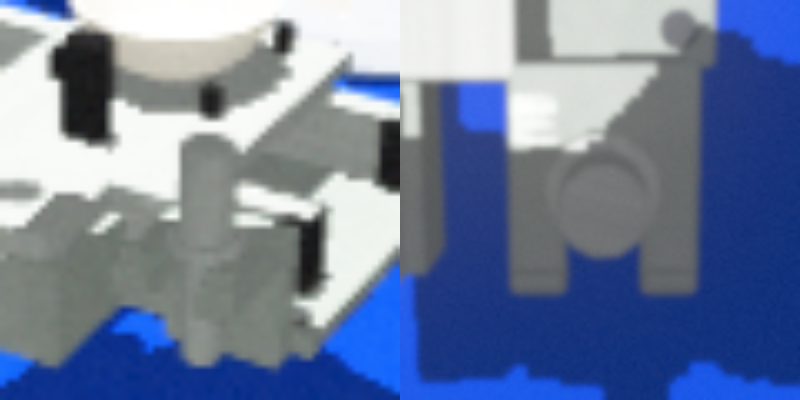

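Both crops show the pin hanging upright in the notch. The collar sits on the plate, inside the lips, with the fingers clear. Next I grip the table's post.

Request:
apply_moves --motion "80 2.7 -2.5 0 0 0 0;80 2.7 -2.5 0 0 0 0;80 2.76 -2.4 0 0 0 0;80 0 0 4 0 0 0;80 0 0 4 0 0 0;80 0 0 3.5 0 0 0;80 0 0 1.3 0 0 0;10 0 0 0 0 0 0;10 0 0 0 0 0 0;10 0 0 0 0 0 0;10 0 0 0 0 0 0;10 0 0 0 0 0 0;10 0 0 0 0 0 0;10 0 0 0 0 0 0;10 0 0 0 0 0 0" --force 20

```text
time: 14.72
tool_pos: [0.5363, 0.0161, 0.0623]
tool_rot: [-3.142, -0.0, -0.02]
contact_force: [-0.1, 1.2, 1.5]
opening: 0.0177
grip_force: 20.0
```

Request:
apply_moves --motion "10 0 -0.5 0 0 0 0;10 0 -1 0 0 0 0;10 0 -1 0 0 0 0;10 0 -1 0 0 0 0;10 0 -1 0 0 0 0;10 0 -1 0 0 0 0;10 0 -1 0 0 0 0;10 0 -1 0 0 0 0;10 0 -1 0 0 0 0;10 0 -1 0 0 0 0;10 0 -1 0 0 0 0;10 0 -1 0 0 0 0;10 0 -0.5 0 0 0 0;10 0 -0.3 0 0 0 0;10 0 -0.2 0 0 0 0;10 0 0 0 0 0 0;10 0 0 0 0 0 0"

```text
time: 16.85
tool_pos: [0.5388, 0.1417, 0.0623]
tool_rot: [-3.141, -0.0, -0.02]
contact_force: [-1.1, 0.2, 4.8]
opening: 0.0181
grip_force: 20.0
```

Request:
apply_moves --motion "10 0 -0.15 0 0 0 0;10 0 -0.15 0 0 0 0;10 0 0 0 0 0 0"

```text
time: 17.23
tool_pos: [0.5388, 0.142, 0.0623]
tool_rot: [3.138, 0.0, -0.02]
contact_force: [-0.3, -13.2, 6.3]
opening: 0.0179
grip_force: 20.0
```

The table is at its stop: 13 N reaction and no further travel. I release it and look at the drift.

Request:
apply_moves --motion "10 0 0.3 0 0 0 0;10 0 0 0 0 0 0;80 0 0 0 0 0 0;80 0 0 0 0 0 0;80 0 0 0 0 0 0;80 0 0 0 0 0 0;80 0 0 -2 0 0 0;80 0 0 -4 0 0 0;80 -1 -2.5 -4 0 0 0;80 -1.4 -3.5 -4 0 0 0;80 -1.4 -3.5 -3 0 0 0;80 -1.4 -3.6 0 0 0 0;80 0 -3.6 0 0 0 0;80 0 0 0 0 0 0;80 0 0 0 0 0 0"

```text
time: 19.1
tool_pos: [0.4901, 0.3085, 0.2318]
tool_rot: [3.141, 0.001, -0.02]
contact_force: [0.1, 0.7, -0.2]
opening: 0.0732
grip_force: 0.0
```

Run:
```python
from h import *
import pickle
T=pose(); w=robot.read_camera('wrist');save(w,'w7'); p=robot.read_camera('top');save(p,'t7');sc=robot.read_camera('scene');save(sc,'s7')
pickle.dump((w,T),open('w7.pkl','wb'))
print(T[:3,3])
for q,n0 in((w,'w'),(p,'t'),(sc,'s')):
  for n in ('drift','drift_head','drift_block','vial_center','table_grip'):
    for r in robot.search_frame(n,q)[:2]: print(n0,n,round(r['score'],2),np.round(r['centre'],3),np.round(proj(q,r['centre'],T)))
```

```text
[0.49006237 0.30854568 0.23184924]
w drift 0.56 [0.601 0.273 0.078] [326.  53.]
w drift 0.17 [0.612 0.127 0.068] [506.  37.]
w drift_head 0.98 [0.601 0.27  0.076] [329.  54.]
w drift_head 0.71 [0.567 0.361 0.088] [214. 101.]
w drift_block 0.95 [0.572 0.357 0.052] [225.  95.]
w drift_block 0.25 [0.438 0.364 0.05 ] [227. 240.]
w vial_center 0.82 [0.439 0.365 0.051] [226. 239.]
w table_grip 0.55 [0.55  0.157 0.052] [452. 118.]
t drift 0.48 [0.601 0.268 0.08 ] [188. 178.]
t drift_head 0.43 [0.569 0.357 0.084] [150. 190.]
t drift_block 0.8 [0.584 0.35  0.051] [158. 186.]
t vial_center 0.51 [0.43  0.36  0.044] [152. 248.]
t vial_center 0.46 [0.571 0.359 0.087] [149. 189.]
t table_grip 0.6 [0.551 0.138 0.053] [242. 202.]
s drift 0.61 [0.595 0.269 0.051] [214. 193.]
s drift 0.34 [0.533 0.123 0.05 ] [246. 213.]
s drift_head 0.56 [0.428 0.351 0.038] [150. 214.]
s drift_head 0.49 [0.561 0.355 0.068] [182. 186.]
s drift_block 0.86 [0.549 0.345 0.03 ] [183. 200.]
s drift_block 0.59 [0.536 0.129 0.056] [245. 210.]
s vial_center 0.69 [0.425 0.352 0.037] [149. 214.]
s table_grip 0.7 [0.535 0.131 0.055] [244. 210.]
```

View pics/w7.png

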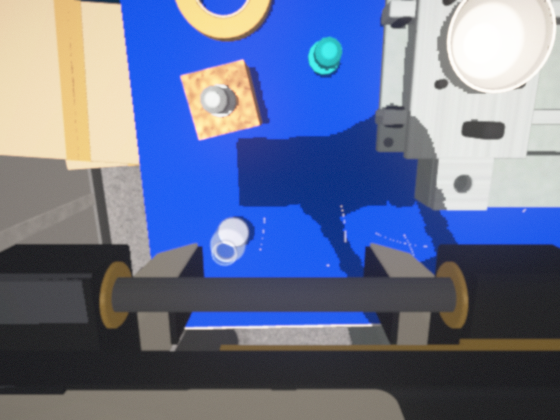

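Wrist view: the steel drift in its cork block at (214,100), turquoise decoy at (325,56), vial at (230,240). The table lug with its hole is at (462,183). A wooden box edge lies at (137,165), about at the bench's edge.

Run:
```python
from h import *
import pickle
w,T=pickle.load(open('w7.pkl','rb')); p=robot.read_camera('top')
t=dict(p)
print('box corner',tri([ray(w,[137,165],T),ray(t,[120,247])]))
c=w['img'][70:135,180:255]; big=cv2.resize(c,None,fx=8,fy=8,interpolation=cv2.INTER_CUBIC)
gt=t['img'][165:215,125:185]; b2=cv2.resize(gt,None,fx=8,fy=8,interpolation=cv2.INTER_CUBIC)
h=max(big.shape[0],b2.shape[0]); out=np.zeros((h,big.shape[1]+b2.shape[1],3),np.uint8); big=cv2.resize(big,(600//2*1,260)); b2=cv2.resize(b2,(480,400))
wc=cv2.resize(c,(300,260),interpolation=cv2.INTER_CUBIC)
l=cv2.resize(w['img'][150:220,430:510],(320,280),interpolation=cv2.INTER_CUBIC)
out=np.zeros((540,780,3),np.uint8); out[:260,:300]=wc; out[260:540,:320]=l; out[:400,320-20:780]=b2[:, :480]
cv2.imwrite('pics/d8.png',out[:,:,::-1])
for uv in [(214,100),(213,99)]: print(atz(w,uv,.091,T))
print(atz(w,(462,183),.052,T))
print('tri head',tri([ray(w,[214,99.5],T),ray(t,[150,191])]))
```

```text
box corner [ 0.42689482  0.70504677 -0.6041212 ]
[0.56721552 0.36041753 0.091     ]
[0.56797415 0.3611434  0.091     ]
[0.4902367 0.1421306 0.052    ]
tri head [0.5688532  0.36416397 0.06813556]
```

View pics/d8.png

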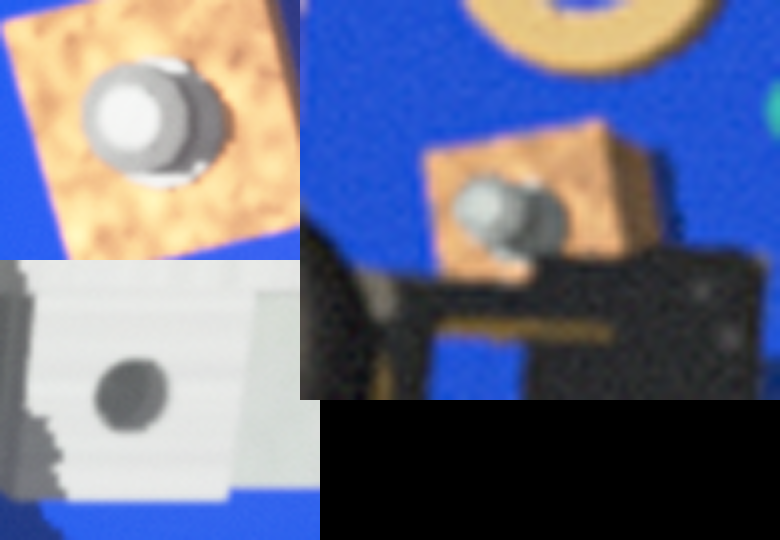

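The head's top face (wrist crop (128,117)) and the collar circle (about (167,122)) are both visible, as is the table hole at (131,396), clear of shadow.

Run:
```python
from h import *
import pickle
w,T=pickle.load(open('w7.pkl','rb')); p=robot.read_camera('top')
f=lambda u,v,z:print(u,v,np.round(atz(w,(u,v),z,T),4))
f(212,99.3,.091);f(214,99.5,.086);f(221.7,100.5,.057);f(462.75,184,.052)
print(np.round(atz(p,(148.75,191),.091),4),'tri',tri([ray(w,[212,99.3],T),ray(p,[148.75,191])]))
hx=atz(w,(214,99.5),.086,T); go(hx[0],hx[1],.062,-.02)
```

```text
212 99.3 [0.5678 0.3619 0.091 ]
214 99.5 [0.5678 0.3613 0.086 ]
221.7 100.5 [0.5678 0.3599 0.057 ]
462.75 184 [0.4893 0.1413 0.052 ]
[0.5659 0.3589 0.091 ] tri [0.56844371 0.36515688 0.07327517]
shift cm [ 7.65 -5.38 17.02] turn z -0.0002 yaw now -0.0202
```

Request:
apply_moves --motion "80 2.5 -1.8 0 0 0 0;80 2.5 -1.8 0 0 0 0;80 2.55 -1.65 0 0 0 0;80 0 0 4 0 0 0;80 0 0 4 0 0 0;80 0 0 4 0 0 0;80 0 0 3 0 0 0;80 0 0 1.9 0 0 0;80 0 0 0 0 0 0;80 0 0 0 0 0 0"

```text
time: 21.35
tool_pos: [0.5676, 0.3604, 0.0646]
tool_rot: [-3.141, -0.002, -0.02]
contact_force: [-0.8, 0.6, 0.4]
opening: 0.0733
grip_force: 0.0
```

Run:
```python
from h import *
go(.567,.3605,.062,-.02); T=pose()
w=robot.read_camera('wrist');save(w,'w9')
for n in ('drift_head','drift','drift_collar'):
    for r in robot.search_frame(n,w)[:2]: print(n,round(r['score'],2),np.round(r['centre'],4))
    for r in robot.trace(n,w)[:1]:
        ys,xs=np.nonzero(r['pixels']); print(r['score'],xs.min(),xs.max(),ys.min(),ys.max())
print('expected collar edges',[np.round(proj(w,[.567,.3605+d,.057],T)) for d in(.014,-.014)],'far',np.round(proj(w,[.567+.014,.3605,.057],T)))
g=cv2.cvtColor(w['img'],cv2.COLOR_RGB2HSV)
m=(g[:,:,1]<70).astype(np.uint8)
for r in range(150,275,8): 
    xs=np.nonzero(m[r,180:390])[0]; print(r,(xs.min()+180,xs.max()+180,len(xs)) if len(xs) else None)
```

```text
shift cm [-0.06 -0.01  0.26] turn z -0.0001 yaw now -0.0201
drift_head 0.93 [0.6027 0.2748 0.0754]
drift_head 0.74 [0.5735 0.3618 0.0728]
0.69 426 533 149 217
drift 0.97 [0.6057 0.2751 0.0754]
drift 0.88 [0.5786 0.3628 0.072 ]
0.82 250 308 227 276
drift_collar 0.95 [0.5772 0.3634 0.0667]
drift_collar 0.85 [0.6049 0.277  0.0804]
0.82 426 533 149 217
expected collar edges [array([253., 258.]), array([311., 257.])] far [282. 230.]
150 None
158 None
166 None
174 (np.int64(295), np.int64(317), 7)
182 (np.int64(260), np.int64(321), 7)
190 (np.int64(227), np.int64(325), 6)
198 (np.int64(220), np.int64(326), 2)
206 (np.int64(214), np.int64(328), 2)
214 (np.int64(210), np.int64(330), 3)
222 (np.int64(212), np.int64(331), 2)
230 (np.int64(215), np.int64(333), 30)
238 (np.int64(217), np.int64(335), 48)
246 (np.int64(182), np.int64(385), 88)
254 (np.int64(180), np.int64(389), 102)
262 (np.int64(180), np.int64(389), 102)
270 (np.int64(180), np.int64(389), 99)
```

Measured outline columns 250–308, top row 227, against 253–311 and 230 expected. I shift about 1.5 mm and grip.

Request:
apply_moves --motion "80 0.05 -0.12 0.2 0 0 0;5 0 0 0 0 0 0;5 0 0 0 0 0 0;5 0 0 0 0 0 0;5 0 0 0 0 0 0;5 0 0 0 0 0 0;5 0 0 0 0 0 0;5 0 0 0 0 0 0;5 0 0 0 0 0 0" --force 45

```text
time: 22.82
tool_pos: [0.5673, 0.3612, 0.0612]
tool_rot: [3.142, -0.0, -0.02]
contact_force: [-0.7, 0.8, -0.6]
opening: 0.0205
grip_force: 45.0
```

Request:
apply_moves --motion "5 0 0 -1 0 0 0;5 0 0 -2 0 0 0;5 0 0 -3 0 0 0;5 0 0 -3 0 0 0;5 0 0 -1 0 0 0;5 -1.2 3.7 0 0 0 0;5 -1.2 3.7 0 0 0 0;5 -1.2 3.7 0 0 0 0;5 -1.2 3.7 0 0 0 0;5 -1.3 3.8 0 0 0 0;5 -1.3 3.7 0 0 0 0;5 0 0 0 0 0 0;5 0 0 2 0 0 0;5 0 0 2 0 0 0;5 0 0 0 0 0 0;5 0 0 0 0 0 0"

```text
time: 24.82
tool_pos: [0.4893, 0.1403, 0.1216]
tool_rot: [-3.141, -0.001, -0.02]
contact_force: [0.6, 0.8, -1.2]
opening: 0.021
grip_force: 45.0
```

Run:
```python
from h import *
T=pose(); s=robot.observe(); print(np.round(T[:3,3],4),s['opening'],s['grip_force'],s['contact_force'])
go(.4888,.1395,.1212,-.02)
w=robot.read_camera('wrist');save(w,'w10');p=robot.read_camera('scene');save(p,'s10')
for q in (w,p):
  for n in ('drift','pin'):
    for r in robot.trace(n,q)[:3]:
        ys,xs=np.nonzero(r['pixels']); print(n,round(r['score'],2),xs.min(),xs.max(),ys.min(),ys.max())
t=T[:3,3]
for d in (-.0542,-.0222,-.0092,-.0042): print('w',d,[np.round(proj(w,t+[0,y,d],T),1) for y in(.014,0,-.014)],'x+14',np.round(proj(w,t+[.014,0,d],T)),'s',np.round(proj(p,t+[0,0,d]),1))
h=np.array([.4895,.1425,.052]);print('hole wr',np.round(proj(w,h,T)),'edges',[np.round(proj(w,h+e,T)) for e in ([.0085,0,0],[0,.0085,0],[0,-.0085,0])])
# rows profile of wrist image around drift
g=w['img'].astype(int).mean(2)
for r in range(150,260,6): print(r,' '.join(str(int(v)) for v in g[r,240:330:4]))
```

```text
[0.4893 0.1403 0.1216] 0.020964278924650828 44.999730966228526 [ 0.59742268  0.80588664 -1.2432101 ]
shift cm [-0.05  0.08  0.04] turn z 0.0003 yaw now -0.0197
drift 0.95 0 96 0 61
drift 0.72 536 547 198 215
drift 0.71 256 309 222 276
drift 0.7 211 220 181 206
drift 0.66 226 234 181 210
pin 0.76 296 307 220 255
w -0.0542 [array([259.5, 227.7]), array([282.7, 227.2]), array([306. , 226.8])] x+14 [282. 205.] s [230.5 212. ]
w -0.0222 [array([255.6, 246.2]), array([282.6, 245.7]), array([309.6, 245.2])] x+14 [282. 220.] s [230.  200.3]
w -0.0092 [array([253.7, 255.5]), array([282.5, 255. ]), array([311.4, 254.5])] x+14 [282. 227.] s [229.8 195.4]
w -0.0042 [array([252.9, 259.4]), array([282.5, 258.9]), array([312.2, 258.4])] x+14 [282. 231.] s [229.7 193.5]
hole wr [279. 220.] edges [array([279., 207.]), array([266., 220.]), array([293., 220.])]
150 233 234 235 236 236 231 72 72 75 74 74 74 72 68 69 219 232 226 225 230 230 227 130
156 233 234 235 234 236 233 174 65 67 63 66 63 62 64 136 136 123 119 120 123 123 123 122
162 232 234 230 153 121 122 122 122 123 121 121 122 121 119 119 123 1
[... 809 characters left out ...]
 115 115 108 103 90 92 90 92 93 116 118 117 117 117 116 110 104 104
222 74 116 114 114 115 114 114 99 105 98 90 91 91 96 114 116 115 116 115 115 108 104 106
228 73 111 113 114 114 112 112 110 100 96 97 97 99 109 114 114 113 115 112 114 107 104 104
234 70 113 114 114 113 114 105 104 118 116 115 115 116 116 107 105 113 113 112 115 106 105 105
240 118 112 112 113 111 104 112 112 113 114 114 118 117 119 117 117 111 110 111 112 105 107 106
246 129 123 126 125 88 85 117 117 116 113 103 104 107 110 110 109 109 71 115 126 124 119 108
252 123 124 126 124 43 55 110 103 95 97 98 102 99 98 97 108 109 41 76 126 125 126 126
258 125 124 125 116 38 53 99 97 96 99 96 101 99 98 94 98 104 41 47 124 127 124 125
```

The hole's dark disc appears at columns 267–293, far edge at row 209 (207 expected). The collar is centred on column 282, under the tool, so I lower it into the hole.

Request:
apply_moves --motion "5 0 0 1 0 0 0;5 0 0 1 0 0 0;5 0 0 1 0 0 0;5 0 0.03 1 0 0 0;5 0 0 0.5 0 0 0;5 0 0 0 0 0 0;5 0 0 0 0 0 0"

```text
time: 26.0
tool_pos: [0.4888, 0.1395, 0.0763]
tool_rot: [3.142, -0.0, -0.02]
contact_force: [0.3, 1.7, -1.5]
opening: 0.0203
grip_force: 45.0
```

Request:
apply_moves --motion "5 0 0.02 0.2 0 0 0;5 0 0.03 0.2 0 0 0;5 0 0.03 0.2 0 0 0;5 0 0.03 0.2 0 0 0;5 0 0 0 0 0 0;5 0 0 0 0 0 0"

```text
time: 26.75
tool_pos: [0.4887, 0.1382, 0.068]
tool_rot: [3.141, 0.0, -0.02]
contact_force: [-0.0, 0.8, -2.5]
opening: 0.0206
grip_force: 45.0
```

Request:
apply_moves --motion "5 0 0.02 0.2 0 0 0;5 0 0.01 0.2 0 0 0;5 0 0 0.2 0 0 0;5 0 0 0.1 0 0 0;5 0 0 0 0 0 0;5 0 0 0 0 0 0"

```text
time: 27.5
tool_pos: [0.4887, 0.138, 0.0612]
tool_rot: [3.141, 0.0, -0.02]
contact_force: [0.3, 1.0, -0.0]
opening: 0.0202
grip_force: 45.0
```

Request:
apply_moves --motion "5 0 0 0.1 0 0 0;5 0 0 0.1 0 0 0;5 0 0 0.1 0 0 0;5 0 0 0 0 0 0;5 0 0 0 0 0 0"

```text
time: 28.12
tool_pos: [0.4891, 0.1381, 0.0608]
tool_rot: [-3.141, -0.002, -0.02]
contact_force: [-7.1, 2.1, 25.5]
opening: 0.0202
grip_force: 45.0
```

The collar bottoms out at the expected height with 25 N. I ease off, release and withdraw.

Request:
apply_moves --motion "5 0 0 -0.25 0 0 0;5 0 0 0 0 0 0;60 0 0 0 0 0 0;60 0 0 0 0 0 0;60 0 0 0 0 0 0;60 0 0 0 0 0 0;60 0 0 0 0 0 0;60 0 0 -2 0 0 0;60 0 0 -4 0 0 0;60 0 0 -4 0 0 0;60 -2.5 0 -3 0 0 0;60 -2.5 0 0 0 0 0;60 0 0 0 0 0 0;60 0 0 0 0 0 0"

```text
time: 29.88
tool_pos: [0.4394, 0.139, 0.1907]
tool_rot: [3.142, -0.001, -0.02]
contact_force: [-0.3, 0.7, -0.4]
opening: 0.0549
grip_force: 0.0
```

Run:
```python
from h import *
T=pose(); print(T[:3,3])
w=robot.read_camera('wrist');save(w,'w11');p=robot.read_camera('scene');save(p,'s11')
for nm,q in (('w',w),('s',p)):
  for n in ('drift','drift_collar','pin','pin_collar','dish_center','table_grip','vial_center'):
    for r in robot.search_frame(n,q)[:2]: print(nm,n,round(r['score'],2),np.round(r['centre'],3))
  for n in ('drift','pin'):
    for r in robot.trace(n,q)[:2]:
        ys,xs=np.nonzero(r['pixels']); print(nm,n,round(r['score'],2),xs.min(),xs.max(),ys.min(),ys.max())
def box(q,c,lev):
    P=np.array([proj(q,np.array(c)+[r*np.cos(a),r*np.sin(a),z],T) for r,z in lev for a in np.linspace(0,6.28,60)]); return np.round([*P.min(0),*P.max(0)])
lev=[(.014,.052),(.014,.057),(.011,.086),(.011,.07),(.008,.091)]
for nm,q in (('w',w),('s',p)): print(nm,'exp drift box',box(q,[.489,.138,0],lev),'exp pin',box(q,[.483,-.057,0],[(.007,.01),(.014,.057),(.010,.091)]))
```

```text
[0.43939338 0.13902547 0.1906617 ]
w drift 0.57 [0.493 0.139 0.087]
w drift_collar 0.89 [0.493 0.137 0.082]
w drift_collar 0.72 [0.539 0.14  0.051]
w pin 0.8 [ 0.486 -0.046  0.068]
w pin 0.29 [0.435 0.354 0.044]
w pin_collar 0.97 [ 0.486 -0.048  0.066]
w dish_center 0.84 [0.57  0.136 0.079]
w dish_center 0.24 [ 0.483 -0.047  0.067]
w table_grip 0.89 [0.541 0.141 0.053]
w vial_center 0.88 [0.435 0.354 0.041]
w drift 0.62 266 300 117 152
w pin 0.75 514 559 119 154
w pin 0.21 207 357 0 166
s drift 0.65 [0.482 0.133 0.075]
s drift 0.65 [0.598 0.267 0.049]
s drift_collar 0.61 [0.598 0.265 0.051]
s pin 0.68 [ 0.477 -0.061  0.064]
s pin_collar 0.77 [ 0.475 -0.06   0.064]
s dish_center 0.85 [0.624 0.143 0.069]
s table_grip 0.79 [0.537 0.121 0.053]
s vial_center 0.81 [0.426 0.353 0.039]
s drift 0.73 227 236 203 218
s drift 0.52 215 339 194 256
s pin 0.39 296 307 221 255
w exp drift box [265. 117. 301. 154.] exp pin [492. 120. 581. 156.]
s exp drift box [226. 202. 237. 220.] exp pin [295. 221. 307. 255.]
```

Both views match the expected outlines for the seated drift and the hanging pin, to within 2 px. The hand is clear, so I hand in.

```bash
python3 -c "
from h import *
print(robot.hand_in())"
```

```text
the job is handed in; nothing more can be done
None
```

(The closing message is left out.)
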